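# Make up two carved-trim kits at the carver's bench

## Robot

A 6-joint arm with a two-finger parallel gripper is mounted at the origin on the work surface. World frame = base frame: x ahead of the robot, y to its left, z up, the work surface at z = 0. Lengths are in m, angles in rad, forces in N, time in s.
With the tool pointing down it reaches from about 0.4 to 0.825 m from the base axis. Payload 7 kg.
Tool frame: the origin (TCP) lies at the very end of the fingers, on their centre line; the grasp point (between the pads) lies 19 mm behind it (arm.pinch_z is the z of the grasp point in the tool frame, in m); z points along the fingers, y is the direction in which the jaws open and shut (so a half turn about z gives the same grasp; the last joint's range is limited). The gripper opens to 88 mm and grips with 3 to 60 N. Pads are 19 mm wide; open, the fingers measure 130 mm over their backs; the gripper's body (78 mm by 193 mm) begins 47 mm behind the grasp point.
Start: joints at [-0.815, 0.359, 0.012, 0, -1.224, -0.288], TCP at [0.304, -0.602, 0.227] pointing down, gripper open.
Joint ranges: [-3.07, 3.07], [-1.43, 2.12], [-1.02, 1.25], [-3.03, 1.67], [-3.05, -0], [-3.03, 3.03]. Speed limits (rad/s): [2.39, 2.39, 3.01, 3.14, 3.14, 3.14].

## Interface

Orientations are given as [roll, pitch, yaw] about the fixed x, y, z axes, in that order (R = Rz(yaw) Ry(pitch) Rx(roll)).
In Python, from station import arm gives the robot as it stands.
- The arm moves only by the tool drive_tool, never from a script. Its argument "targets" is a list of rows, each a list of 6 numbers: the shift along the world's x, y, z in units of 0.04 m (1.0 is 0.04 m), then the turn, a rotation vector about the world's x, y, z in units of 6 degrees (1.0 is 6 degrees). In form: [[x, y, z, wx, wy, wz], ...]. A call has 1 to 5 rows; each row shifts and turns the commanded pose from where the row before left it; what a row does not reach is not made up. A row lasts 1/8 s, in which the tool goes at most 62.5 mm and 10.7 degrees, less where a joint would pass 70% of its speed; a pose out of reach is approached as far as the arm can. A call with a number of a shift or a turn outside -1 to 1 is refused whole. A call with a gripper value outside its range is refused whole. "claw" is the opening, from 0 (shut) to 1 (fully open), set as the call begins (left out, the last holds). The fingers move at their own pace and stop on an object; "newtons" is the grip in N (left out, the last holds). Time passes only in rows, so rows that do not move let the fingers close. It gives the time, the measured TCP pose, the force and the opening at its end, in the units of the state.
- arm.get_state(): the state, without advancing time (a new reading comes with each control period).
- arm.grab_frame(name): name is "scene" or "top" or "wrist"; returns (picture, depth): 420x560x3 uint8, red, green, blue; 420x560 float32, m along the optical axis (not along the pixel's ray), 0 where there is no reading.
- arm.get_calibration(name): a dict with "mtx" (3x3 intrinsics, pixels), "origin" and "rotation" of the camera in the world. Camera axes: x right, y up, looking along -z (the intrinsics and any distortion apply to the point x, -y, -z); pixel columns grow to the right and rows downward; lengths in m; the calibration is good to about 2 mm. A picture is of the moment at which its call begins: read the wrist's pose just before it. get_calibration takes no time and is no camera call; for the wrist camera it gives the pose at the moment of the call.
- arm.job_done(): hands the job in, once; it reports no verdict.
Trained networks look in the newest picture that a camera, given by its name, has taken for a name from the list of things; names that differ only in an ending like _2 or _b are one class to them, and where a whole thing is asked for, a point or a joint stands for the part that bears it (a point fixed in the world has none). Each returns a list of dicts, best first, with "score" (0 to 1); they miss things now and then, are a little off and sometimes report something else, mostly with a low value. They report only what shows in the picture. A call takes as long as a camera call. They do not tell look-alikes from the thing itself.
- arm.search_frame(target, camera): "point" ([x, y, z] in m, in the coordinates of the camera as it stood for that picture, good to about 4 mm: the middle of the surface that is visible of it).
- arm.cut_out(target, camera): "pixels" (420x560 bool, what is visible of it).
- arm.landmark_of(target, camera): "point" ([x, y, z] in m, in the coordinates of the camera as it stood for that picture, good to about 4 mm: a listed point, or the origin of a listed thing).
The state is a dict: "t": time; "q": joint angles; "qd": joint speeds; "joint_efforts": joint torques, N m; "eef_pos": TCP position; "ee_rot": TCP orientation; "force": force on the tool from outside, world axes, zero at the start; "moment": the same for the moment, N m; "width": finger opening in m.
Only numpy, scipy, OpenCV 4.12 (cv2) and the standard library are available. Lean on these libraries where they do the work, as an engineer would, in place of code of your own. Each camera call takes 0.05 s, during which the arm holds its last target. There are 200 camera calls.

## Task

Make up the parts for two chairs: in the green tray the left-hand scroll bracket, the dark bun foot and the pale corner block; in the blue tray the right-hand scroll bracket and the pale bun foot. Lay each bracket flat along the tray's long bay, carved face up and either end first, and stand each foot or block in a small pocket of its own (either pocket will do). Set the parts down without dropping them, and leave the dark corner block where it is.

Things in the scene. Friction and masses are not known exactly. Their poses are not given: they have to be found in the camera images.
- bracket_left: Left-hand scroll bracket, pale wood, lying carved face up, 104 (x) x 48 (y) x 36 high, 80 g. Origin: centre of its underside outline. Stem 24 wide along x from -52, centre line y = -12; scroll: disc of radius 24 at x 28, y 0. Seen from above, plain end near you, scroll away (+x), the scroll bulges to the LEFT (+y) of the stem. Grip the stem's upper half across y at x -20, y -12 (mm)
- bracket_right: Right-hand scroll bracket, pale wood, lying carved face up, 104 (x) x 48 (y) x 36 high, 80 g. Origin: centre of its underside outline. Stem 24 wide along x from -52, centre line y = 12; scroll: disc of radius 24 at x 28, y 0. Seen from above, plain end near you, scroll away (+x), the scroll bulges to the RIGHT (-y) of the stem. Grip the stem's upper half across y at x -20, y 12 (mm)
- foot_dark: Turned bun foot of dark wood, round, largest diameter 46 (between 8 and 32 up), 40 high, standing upright. Origin: centre of its underside, z up. Loose, about 60 g. Grip it across the diameter, about 25 up. (mm)
- foot_pale: Turned bun foot of pale wood, round, largest diameter 46 (between 8 and 32 up), 40 high, standing upright. Origin: centre of its underside, z up. Loose, about 60 g. Grip it across the diameter, about 25 up. (mm)
- block_pale: Square corner block of pale wood with a four-petal flower cut in its top, 44 x 44 x 40 high, sides along x and y. Origin: centre of its underside, z up. Loose, about 60 g. (mm)
- block_dark: Square corner block of dark wood with a four-petal flower cut in its top, 44 x 44 x 40 high, sides along x and y. Origin: centre of its underside, z up. Loose, about 60 g. It belongs to no kit and stays where it is. (mm)
- tray_green: Shallow green kit tray, fixed, 161 (x) x 167 (y), rim and dividers 12 high, floor 4 thick; origin: centre of its underside. Three compartments: a long bay 149 (x) x 80 (y) for a bracket, centre x 0, y +37.5; two pockets for small parts, each 72 (x) x 70 (y), centres x -38.5 and +38.5, y -42.5 (mm)
- tray_blue: Shallow blue kit tray, fixed, 161 (x) x 167 (y), rim and dividers 12 high, floor 4 thick; origin: centre of its underside. Three compartments: a long bay 149 (x) x 80 (y) for a bracket, centre x 0, y +37.5; two pockets for small parts, each 72 (x) x 70 (y), centres x -38.5 and +38.5, y -42.5 (mm)
Mind the look-alikes: they are no part of the job. What is shaped like the foot_dark but pink or turquoise is not meant.

How it is judged:
At the end, for the whole second after the job is handed in: Each part rests flat on its compartment's floor (within 3 mm, tilt under 0.1 rad) in its own tray: brackets within 26 mm along and 18 mm across of the bay's centre and 0.5 rad of its length, feet and block within 15 mm in x and y of a pocket's centre. The dark block is within 25 mm of its start (x of bracket_left in the frame of tray_green between -0.026 and 0.026 m and y of bracket_left in the frame of tray_green between 0.0195 and 0.0555 m and angle between the x axis of bracket_left and the x axis of tray_green, either way round below 0.5 rad and z of bracket_left in the frame of tray_green between 0.001 and 0.007 m and angle between each of bracket_left, foot_dark, block_pale, bracket_right, foot_pale's own z axis and vertical below 0.1 rad and linear speed of each of bracket_left, foot_dark, block_pale, bracket_right, foot_pale below 0.02 m/s and angular speed of each of bracket_left, foot_dark, block_pale, bracket_right, foot_pale below 0.3 rad/s and (x of foot_dark in the frame of tray_green between -0.0535 and -0.0235 m or x of foot_dark in the frame of tray_green between 0.0235 and 0.0535 m) and y of foot_dark in the frame of tray_green between -0.0575 and -0.0275 m and z of foot_dark in the frame of tray_green between 0.001 and 0.007 m and (x of block_pale in the frame of tray_green between -0.0535 and -0.0235 m or x of block_pale in the frame of tray_green between 0.0235 and 0.0535 m) and y of block_pale in the frame of tray_green between -0.0575 and -0.0275 m and z of block_pale in the frame of tray_green between 0.001 and 0.007 m and x of bracket_right in the frame of tray_blue between -0.026 and 0.026 m and y of bracket_right in the frame of tray_blue between 0.0195 and 0.0555 m and angle between the x axis of bracket_right and the x axis of tray_blue, either way round below 0.5 rad and z of bracket_right in the frame of tray_blue between 0.001 and 0.007 m and (x of foot_pale in the frame of tray_blue between -0.0535 and -0.0235 m or x of foot_pale in the frame of tray_blue between 0.0235 and 0.0535 m) and y of foot_pale in the frame of tray_blue between -0.0575 and -0.0275 m and z of foot_pale in the frame of tray_blue between 0.001 and 0.007 m and distance of block_dark from where it was at the start of the episode below 0.025 m); the robot touches nothing.
It fails at once if the dark corner block is moved by more than 25 mm (distance of block_dark from where it was at the start of the episode above 0.025 m).
It fails at once if a part is dropped (moves faster than 0.8 m/s free of the fingers: a fall of about 33 mm) ((linear speed of bracket_left above 0.8 m/s and contact force between the fingers and bracket_left below 0.05 N) or (linear speed of bracket_right above 0.8 m/s and contact force between the fingers and bracket_right below 0.05 N) or (linear speed of foot_dark above 0.8 m/s and contact force between the fingers and foot_dark below 0.05 N) or (linear speed of foot_pale above 0.8 m/s and contact force between the fingers and foot_pale below 0.05 N) or (linear speed of block_pale above 0.8 m/s and contact force between the fingers and block_pale below 0.05 N)).
It also fails if it takes over 128 s, if anything falls off the work surface, if the arm or the gripper's body presses on something with over 40 N, if the wrist force passes 120 N, or if a joint passes its speed limit or range.

## Working session

There is one attempt and no reset: what is moved stays moved. The work goes in short steps, Python scripts to look and compute and a tool call to move; the robot and the scene stay as the last step left them, time stands still between calls to the robot, and variables do not carry over. Pictures are saved under pics/ and viewed, about 12 in all and at most 16, crops included, and the job is handed in when it is done.

Besides the shell and the picture viewer there is one more tool, called as a command line: name --pt "numbers of a row" for each row, then --argument value for the rest. drive_tool: Moves the arm, as the interface text tells. Shifts and turns lie within -1 to 1; 1 stands for 0.04 m of shift or 6 degrees of turn. Its arguments: {"type":"object","properties":{"targets":{"type":"array"},"claw":{"type":"number"},"newtons":{"type":"number"}},"required":["targets"]}

```bash
mkdir -p pics; ls; cat > h.py <<'E'
import numpy as np,cv2
from station import arm
def snap(c,fn=None):
    cal=arm.get_calibration(c); im,d=arm.grab_frame(c)
    if fn: cv2.imwrite('pics/'+fn,im[:,:,::-1])
    return im,d,cal
def w(cal,p): return np.array(cal['rotation'])@np.array(p)+np.array(cal['origin'])
def cloud(d,cal):
    K=np.array(cal['mtx']); v,u=np.mgrid[:d.shape[0],:d.shape[1]]
    P=np.stack([(u-K[0,2])/K[0,0]*d,-(v-K[1,2])/K[1,1]*d,-d],-1)
    return P@np.array(cal['rotation']).T+np.array(cal['origin'])
E
python3 - <<'E'
from h import *
s=arm.get_state();print({k:np.round(v,3) for k,v in s.items()})
for c in ['top','scene']:
    im,d,cal=snap(c,c+'0.png'); print(c,cal)
    if c=='top': np.save('top0.npy',cloud(d,cal))
    for t in ['bracket_left','bracket_right','foot_dark','foot_pale','block_pale','block_dark','tray_green','tray_blue']:
        print(t,[(round(r['score'],2),np.round(w(cal,r['point']),3)) for r in arm.landmark_of(t,c)])
E
```

```text
pics
{'t': np.float64(0.0), 'q': array([-0.815,  0.359,  0.011, -0.   , -1.224, -0.288]), 'qd': array([ 0.001, -0.002,  0.   , -0.001,  0.   ,  0.001]), 'joint_efforts': array([-1.0000e-03, -5.8272e+01,  2.9306e+01,  6.9970e+00,  7.0000e-03,
       -0.0000e+00]), 'eef_pos': array([ 0.304, -0.602,  0.226]), 'ee_rot': array([ 3.14 , -0.   , -2.674]), 'force': array([-0.165, -0.107, -0.434]), 'moment': array([-0.001,  0.024, -0.046]), 'width': np.float64(0.087)}
top {'mtx': array([[444.68009681,   0.        , 282.86566116],
       [  0.        , 444.68009681, 210.86697509],
       [  0.        ,   0.        ,   1.        ]]), 'origin': array([0.21218189, 0.03765944, 1.47176192]), 'rotation': array([ 1.89624683e-01,  1.10495864e-03, -1.54974455e+00])}Traceback (most recent call last):
  File "<stdin>", line 5, in <module>
  File "h.py", line 11, in cloud
    return P@np.array(cal['rotation']).T+np.array(cal['origin'])
           ~~~~~~~~~~~~~~~~~~~~~~~~~~~~~^~~~~~~~~~~~~~~~~~~~~~~~
ValueError: operands could not be broadcast together with shapes (420,560) (3,)
```

```bash
cat > h.py <<'E'
import numpy as np,cv2
from scipy.spatial.transform import Rotation as Ro
from station import arm
NAMES=['bracket_left','bracket_right','foot_dark','foot_pale','block_pale','block_dark','tray_green','tray_blue']
def snap(c,fn=None):
    cal=arm.get_calibration(c); im,d=arm.grab_frame(c)
    cal['R']=Ro.from_euler('xyz',cal['rotation']).as_matrix()
    if fn: cv2.imwrite('pics/'+fn,im[:,:,::-1])
    return im,d,cal
def w(cal,p): return cal['R']@np.array(p)+np.array(cal['origin'])
def cloud(d,cal):
    K=np.array(cal['mtx']); v,u=np.mgrid[:d.shape[0],:d.shape[1]]
    P=np.stack([(u-K[0,2])/K[0,0]*d,-(v-K[1,2])/K[1,1]*d,-d],-1)
    return P@cal['R'].T+np.array(cal['origin'])
def px(cal,p):
    c=cal['R'].T@(np.array(p)-cal['origin']); K=cal['mtx']
    return K[0,0]*c[0]/-c[2]+K[0,2], K[1,1]*c[1]/c[2]+K[1,2]
E
python3 - <<'E'
from h import *
for c in ['top','scene']:
    im,d,cal=snap(c,c+'0.png'); P=cloud(d,cal)
    if c=='top': np.savez('top0.npz',P=P,im=im)
    print(c,[k for k in cal],np.median(P[...,2]))
    for t in NAMES:
        print(t,[(round(r['score'],2),np.round(w(cal,r['point']),3),np.round(px(cal,w(cal,r['point'])))) for r in arm.landmark_of(t,c)])
E
```

```text
top ['mtx', 'origin', 'rotation', 'R'] 0.00021359245824992268
bracket_left [(0.7, array([0.592, 0.354, 0.003]), array([193., 181.]))]
bracket_right [(0.73, array([ 0.368,  0.306, -0.001]), array([204., 247.]))]
foot_dark [(0.59, array([ 0.46 ,  0.438, -0.002]), array([166., 219.])), (0.52, array([ 0.374,  0.438, -0.003]), array([164., 244.])), (0.49, array([ 0.531,  0.502, -0.001]), array([148., 198.])), (0.45, array([ 0.382,  0.538, -0.   ]), array([134., 241.]))]
foot_pale [(0.71, array([ 0.372, -0.307, -0.002]), array([388., 249.]))]
block_pale [(0.62, array([ 0.465, -0.422,  0.   ]), array([422., 222.]))]
block_dark [(0.73, array([ 0.595, -0.347, -0.003]), array([398., 184.]))]
tray_green [(0.73, array([ 0.575,  0.135, -0.001]), array([257., 187.]))]
tray_blue [(0.72, array([ 0.573, -0.129, -0.004]), array([334., 189.]))]
scene ['mtx', 'origin', 'rotation', 'R'] 0.0008046958223741907
bracket_left [(0.86, array([ 0.593,  0.346, -0.003]), array([369., 297.])), (0.7, array([0.575, 0.137, 0.   ]), array([298., 259.])), (0.21, array([ 0.37 , -0.305,  0.003]), array([198., 150.]))]
bracket_right [(0.94, array([ 0.365,  0.305, -0.002]), array([383., 222.])), (0.44, array([ 0.461, -0.427, -0.001]), array([150., 158.]))]
foot_dark [(0.9, array([ 0.532,  0.504, -0.002]), array([437., 303.])), (0.85, array([ 0.38 ,  0.539, -0.004]), array([464., 260.])), (0.82, array([0.459, 0.436, 0.001]), array([419., 268.])), (0.56, array([0.368, 0.435, 0.   ]), array([428., 241.]))]
foot_pale [(0.49, array([ 0.376, -0.305, -0.   ]), array([198., 152.]))]
block_pale [(0.74, array([ 0.46 , -0.425, -0.   ]), array([151., 158.])), (0.6, array([ 0.367,  0.303, -0.002]), array([382., 223.]))]
block_dark [(0.71, array([ 0.592, -0.342,  0.004]), array([147., 198.]))]
tray_green [(0.89, array([0.576, 0.136, 0.002]), array([297., 258.]))]
tray_blue [(0.97, array([ 0.572, -0.13 , -0.   ]), array([213., 220.]))]
```

View pics/top0.png

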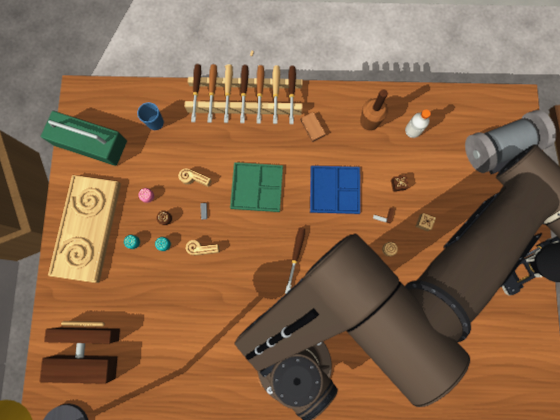

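```bash
python3 - <<'E'
from h import *
D=np.load('top0.npz');P=D['P'];im=D['im']
cv2.imwrite('pics/c1.png',cv2.resize(im[160:265,120:440,::-1],None,fx=2.5,fy=2.5,interpolation=cv2.INTER_CUBIC))
for n,c in dict(bl=(.592,.354),br=(.368,.306),fd=(.46,.438),fp=(.372,-.307),bp=(.465,-.422),bd=(.595,-.347)).items():
    m=(P[...,2]>.022)&(P[...,2]<.06)&(np.hypot(P[...,0]-c[0],P[...,1]-c[1])<.075)
    q=P[m]; print(n,len(q),np.round(q.mean(0),3),np.round(np.percentile(q,95,0),3),'rect',[np.round(x,3) for x in cv2.minAreaRect((q[:,:2]*1000).astype(np.float32))])
for n,c in dict(g=(.575,.135),b=(.573,-.13)).items():
    m=(P[...,2]>.007)&(P[...,2]<.02)&(np.abs(P[...,0]-c[0])<.1)&(np.abs(P[...,1]-c[1])<.1)
    q=P[m]; print(n,len(q),'rect',[np.round(x,1) for x in cv2.minAreaRect((q[:,:2]*1000).astype(np.float32))])
E
```

```text
bl 307 [0.599 0.351 0.035] [0.621 0.391 0.041] rect [array([594.809, 346.967]), array([106.861,  46.297]), np.float64(72.188)]
br 321 [0.361 0.312 0.036] [0.381 0.352 0.041] rect [array([363.818, 307.376]), array([ 44.864, 104.184]), np.float64(1.531)]
fd 187 [0.449 0.437 0.038] [0.477 0.454 0.045] rect [array([434.538, 440.458]), array([45.027, 98.302]), np.float64(86.837)]
fp 163 [ 0.372 -0.302  0.038] [ 0.391 -0.284  0.044] rect [array([ 372.574, -303.064]), array([42.804, 44.419]), np.float64(77.937)]
bp 209 [ 0.463 -0.422  0.039] [ 0.485 -0.401  0.045] rect [array([ 464.295, -423.967]), array([44.607, 46.994]), np.float64(70.035)]
bd 200 [ 0.593 -0.34   0.038] [ 0.613 -0.32   0.045] rect [array([ 594.191, -341.963]), array([45.983, 44.794]), np.float64(9.591)]
g 825 rect [array([577. , 134.4]), array([204.7, 178.9]), np.float64(84.2)]
b 811 rect [array([ 565.7, -126.4]), array([188.5, 192.6]), np.float64(4.9)]
```

View pics/c1.png

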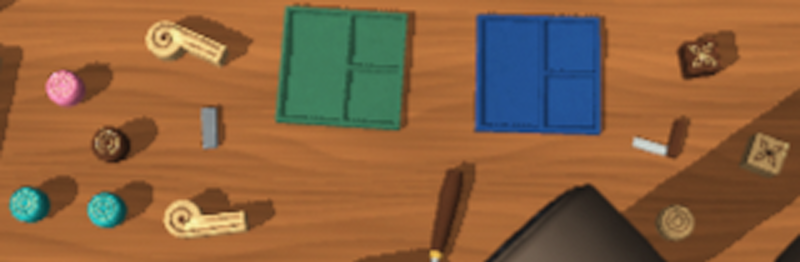

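drive_tool --pt "0.5 0.8 0.3 0 0 0" --pt "0.5 0.9 0.3 0 0 0" --pt "0.5 0.9 0.3 0 0 0" --pt "0.5 0.9 0.3 0 0 0" --pt "0.5 0.9 0 0 0 0" --claw 1 --newtons 15

```text
t: 1.58
eef_pos: [0.4053, -0.4256, 0.2759]
ee_rot: [-3.14, 0.001, -2.674]
force: [0.8, -0.7, 0.5]
width: 0.0875
```

```bash
cat > look.py <<'E'
import sys
from h import *
fn=sys.argv[1]; names=sys.argv[2:]
s=arm.get_state(); print('t',round(s['t'],2),'tcp',np.round(s['eef_pos'],4),'rot',np.round(s['ee_rot'],3))
im,d,cal=snap('wrist',fn); P=cloud(d,cal); np.savez('last.npz',P=P,im=im)
print('cam',np.round(cal['origin'],3))
for t in names:
    for r in arm.landmark_of(t,'wrist'):
        c=w(cal,r['point']); print(t,round(r['score'],2),np.round(c,4),np.round(px(cal,c)))
        m=(P[...,2]>.026)&(P[...,2]<.06)&(np.hypot(P[...,0]-c[0],P[...,1]-c[1])<.07)
        m=m.astype(np.uint8)
        n,l=cv2.connectedComponents(m); 
        k=max(range(1,n),key=lambda i:(l==i).sum()) if n>1 else 0
        q=P[l==k]
        if len(q)>50:
            (cx,cy),sz,a=cv2.minAreaRect((q[:,:2]*1000).astype(np.float32))
            print('   n',len(q),'mean',np.round(q.mean(0),4),'rect c',np.round((cx,cy),1),'sz',np.round(sz,1),'ang',round(a,1))
E
python3 look.py w1.png foot_pale block_pale block_dark
```

```text
t 1.57 tcp [ 0.4053 -0.4256  0.2759] rot [-3.140e+00  1.000e-03 -2.674e+00]
cam [ 0.331 -0.462  0.435]
foot_pale 0.65 [ 0.3705 -0.3046  0.0021] [368. 189.]
   n 944 mean [ 0.3698 -0.3085  0.0392] rect c [ 370.6 -305.6] sz [44.1 44.6] ang 27.1
block_pale 0.96 [ 0.4619 -0.4239  0.0016] [265. 207.]
   n 1124 mean [ 0.4601 -0.4253  0.0401] rect c [ 462.3 -424.7] sz [44.1 44.7] ang 69.1
block_dark 0.56 [ 5.928e-01 -3.438e-01 -5.000e-04] [274. 298.]
   n 206 mean [ 0.6059 -0.3372  0.0407] rect c [ 608.4 -339.3] sz [17.  44.8] ang 22.5
```

View pics/w1.png

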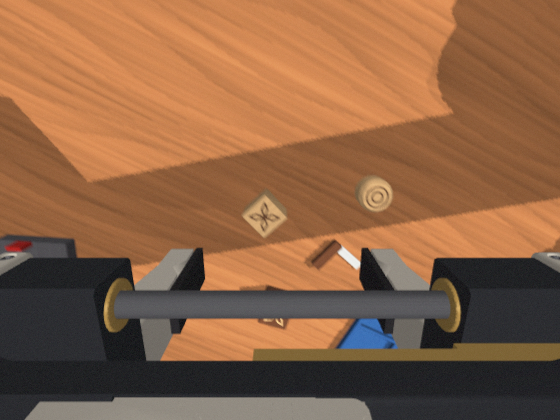

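drive_tool --pt "0.18 0 -0.5 0 0 -1" --pt "0.18 0 -0.5 0 0 -1" --pt "0.18 0 -0.6 0 0 -1" --pt "0.18 0 -0.6 0 0 -1"

```text
t: 2.28
eef_pos: [0.4327, -0.4274, 0.1856]
ee_rot: [-3.142, -0.0, -3.097]
force: [0.1, 0.3, -0.1]
width: 0.0877
```

drive_tool --pt "0.18 0 -0.6 0 0 -1" --pt "0.18 0 -0.6 0 0 -1" --pt "0.18 0 -0.6 0 0 -1" --pt "0.16 0 -0.6 0 0 -1" --pt "0 0 0 0 0 0"

```text
t: 2.9
eef_pos: [0.4596, -0.4266, 0.0883]
ee_rot: [3.141, -0.004, 2.771]
force: [-0.5, 0.1, 1.5]
width: 0.0875
```

```bash
python3 look.py w2.png block_pale
```

```text
t 2.9 tcp [ 0.4596 -0.4266  0.0883] rot [ 3.141 -0.004  2.771]
cam [ 0.383 -0.397  0.248]
block_pale 0.77 [ 4.615e-01 -4.247e-01 -4.000e-04] [285. 216.]
   n 3773 mean [ 0.4595 -0.4237  0.0403] rect c [ 461.8 -424.7] sz [44.2 44.2] ang 68.6
```

View pics/w2.png

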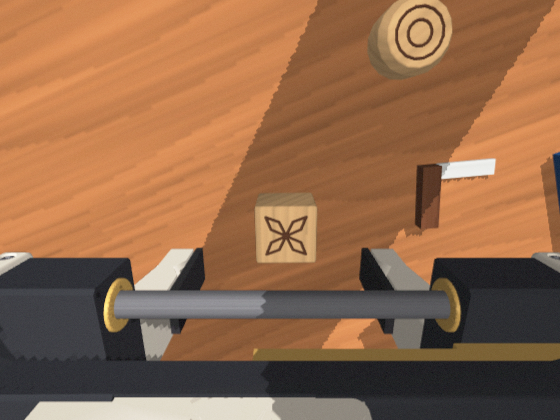

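drive_tool --pt "0.05 0.05 -0.4 0 0 0" --pt "0 0 -0.5 0 0 0" --pt "0 0 -0.5 0 0 0" --pt "0 0 -0.4 0 0 0" --pt "0 0 -0.1 0 0 0"

```text
t: 3.62
eef_pos: [0.4626, -0.4242, 0.0136]
ee_rot: [3.141, -0.001, 2.772]
force: [0.7, 0.1, 0.8]
width: 0.0879
```

drive_tool --pt "0 0 0 0 0 0" --pt "0 0 0 0 0 0" --pt "0 0 0 0 0 0" --pt "0 0 0 0 0 0" --claw 0 --newtons 15

```text
t: 4.12
eef_pos: [0.4633, -0.4245, 0.015]
ee_rot: [-3.142, 0.001, 2.772]
force: [0.6, -1.1, 0.6]
width: 0.0532
```

drive_tool --pt "0 0 0 0 0 0" --pt "0 0 0 0 0 0" --pt "0 0 0.5 0 0 0" --pt "0 0 0.7 0 0 0" --pt "0 0 0.7 0 0 0"

```text
t: 4.75
eef_pos: [0.4629, -0.4243, 0.091]
ee_rot: [3.141, -0.001, 2.772]
force: [1.4, -0.1, 0.3]
width: 0.044
```

```bash
python3 - <<'E'
from h import *
cal=arm.get_calibration('top');cal['R']=Ro.from_euler('xyz',cal['rotation']).as_matrix()
D=np.load('top0.npz');im=D['im']; hsv=cv2.cvtColor(im,cv2.COLOR_RGB2HSV)
for n,(lo,hi),(u,v) in [('g',(60,90),(257,187)),('b',(105,130),(335,189))]:
    m=((hsv[...,0]>=lo)&(hsv[...,0]<=hi)&(hsv[...,1]>90)).astype(np.uint8)
    m[:, :u-40]=0;m[:,u+40:]=0;m[:v-40]=0;m[v+40:]=0
    c=max(cv2.findContours(m,0,cv2.CHAIN_APPROX_NONE)[0],key=cv2.contourArea)[:,0].astype(float)
    # ray to z=.01
    K=cal['mtx'];r=np.stack([(c[:,0]-K[0,2])/K[0,0],-(c[:,1]-K[1,2])/K[1,1],-np.ones(len(c))],-1)@cal['R'].T
    p=cal['origin']+r*((.010-cal['origin'][2])/r[:,2])[:,None]
    print(n,[np.round(x,1) for x in cv2.minAreaRect((p[:,:2]*1000).astype(np.float32))])
E
```

```text
g [array([574.3, 136.6]), array([163.2, 159.2]), np.float64(87.5)]
b [array([ 571.5, -128. ]), array([164.7, 162.1]), np.float64(89.4)]
```

drive_tool --pt "0.26 0.9 0.3 0 0 0.2" --pt "0.26 0.9 0.3 0 0 0.2" --pt "0.26 0.9 0.3 0 0 0.2" --pt "0.26 0.9 0.3 0 0 0.2" --pt "0.26 0.9 0.3 0 0 0.2"

```text
t: 5.38
eef_pos: [0.5152, -0.2432, 0.1508]
ee_rot: [3.141, -0.0, 2.877]
force: [1.1, -0.0, 0.2]
width: 0.0439
```

drive_tool --pt "0.26 0.9 0 0 0 0.2" --pt "0.26 0.9 0 0 0 0.2" --pt "0.26 0.9 0 0 0 0.2" --pt "0.26 0.9 0 0 0 0.2" --pt "0.26 0.9 0 0 0 0.2"

```text
t: 6.0
eef_pos: [0.5672, -0.0632, 0.1505]
ee_rot: [3.142, -0.0, 2.982]
force: [1.3, 0.1, -1.2]
width: 0.044
```

drive_tool --pt "0.26 0.9 0 0 0 0.2" --pt "0.26 0.9 0 0 0 0.2" --pt "0.26 0.9 0 0 0 0.2" --pt "0.26 0.9 0 0 0 0.2" --pt "0.1 0.3 0 0 0 0.2"

```text
t: 6.62
eef_pos: [0.613, 0.0934, 0.1502]
ee_rot: [-3.142, -0.0, 3.088]
force: [-1.2, 0.1, -0.3]
width: 0.0441
```

```bash
python3 look.py w3.png tray_green tray_blue
```

```text
t 6.62 tcp [0.613  0.0934 0.1502] rot [-3.142 -0.     3.088]
cam [0.531 0.098 0.309]
tray_green 0.66 [5.727e-01 1.385e-01 5.000e-04] [325. 154.]
   n 235200 mean [0.5681 0.0945 0.0913] rect c [627.2  89.4] sz [605.6 381.8] ang 87.6
tray_blue 0.69 [ 0.568  -0.1266  0.0025] [ 56. 164.]
   n 235200 mean [0.5681 0.0945 0.0913] rect c [627.2  89.4] sz [605.6 381.8] ang 87.6
```

View pics/w3.png

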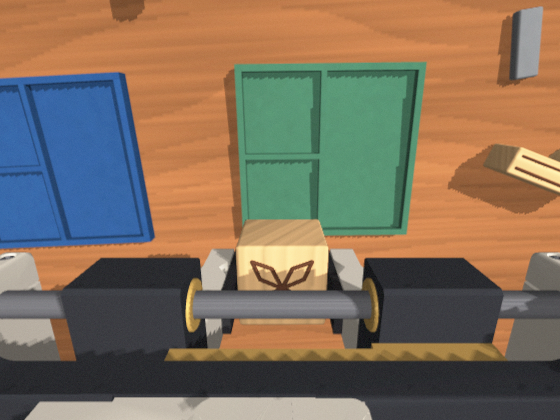

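```bash
python3 - <<'E'
from h import *
cal=arm.get_calibration('wrist');R=Ro.from_euler('xyz',cal['rotation']).as_matrix();K=cal['mtx']
P=np.load('last.npz')['P']
def ray(u,v,z=.012):
    r=R@np.array([(u-K[0,2])/K[0,0],-(v-K[1,2])/K[1,1],-1]);return cal['origin']+r*(z-cal['origin'][2])/r[2]
g=[ray(*p)[:2] for p in [(236,66),(424,63),(407,235)]]
print('green',np.round(g,4),'centre',np.round((g[0]+g[2])/2,4),np.linalg.norm(g[0]-g[1]),np.linalg.norm(g[1]-g[2]),'yaw from near edge',np.degrees(np.arctan2(*(g[1]-g[0])))*-1,'right edge',np.degrees(np.arctan2((g[2]-g[1])[1],(g[2]-g[1])[0])))
print('divider T',ray(320,154),'near-div',ray(322,70))
b=[ray(*p)[:2] for p in [(124,74),(153,241)]]
print('blue',np.round(b,4),np.degrees(np.arctan2((b[1]-b[0])[1],(b[1]-b[0])[0])))
print('pocket ctr depth',P[110,282],P[205,270])
E
```

```text
green [[0.4902 0.0587]
 [0.4969 0.2222]
 [0.6579 0.2177]] centre [0.574  0.1382] 0.1636784935721419 0.16102232726058158 yaw from near edge -2.3685618512802105 right edge -1.597241271197978
divider T [0.5705407  0.13039434 0.012     ] near-div [0.4975774  0.13354705 0.012     ]
blue [[ 0.4911 -0.0403]
 [ 0.6501 -0.0432]] -1.0614291156502293
pocket ctr depth [0.5295561  0.09844165 0.00456492] [0.62090676 0.08131811 0.00484948]
```

drive_tool --pt "-0.04 0 -0.7 0 0 0" --pt "0 0 -0.9 0 0 0" --pt "0 0 -0.9 0 0 0" --pt "0 0 -0.5 0 0 0" --pt "0 0 -0.2 0 0 0"

```text
t: 7.4
eef_pos: [0.6102, 0.09, 0.0214]
ee_rot: [-3.141, -0.002, 3.084]
force: [1.0, 0.1, -0.4]
width: 0.044
```

drive_tool --pt "0 0 -0.05 0 0 0" --pt "0 0 0 0 0 0"

```text
t: 7.65
eef_pos: [0.6117, 0.0914, 0.0214]
ee_rot: [3.141, 0.001, 3.086]
force: [0.1, -0.5, 0.2]
width: 0.0439
```

drive_tool --pt "0 0.04 -0.05 0 0 0" --pt "0 0 0 0 0 0"

```text
t: 7.9
eef_pos: [0.6113, 0.0934, 0.019]
ee_rot: [3.141, 0.001, 3.086]
force: [0.8, 0.2, -0.4]
width: 0.0438
```

drive_tool --pt "0 0 0 0 0 0" --pt "0 0 0 0 0 0" --pt "0 0 0 0 0 0" --claw 0.72

```text
t: 8.28
eef_pos: [0.6112, 0.0932, 0.0187]
ee_rot: [3.141, 0.0, 3.086]
force: [0.4, -1.0, -0.4]
width: 0.0624
```

drive_tool --pt "0 0 0.5 0 0 0" --pt "0 0 1 0 0 0" --pt "0 0 1 0 0 0"

```text
t: 8.65
eef_pos: [0.6109, 0.093, 0.1194]
ee_rot: [-3.141, -0.001, 3.086]
force: [0.9, 0.1, -0.2]
width: 0.0624
```

drive_tool --pt "-0.38 0.86 0.3 0 0 0" --pt "-0.38 0.86 0.3 0 0 0" --pt "-0.38 0.86 0.3 0 0 0" --pt "-0.38 0.86 0.3 0 0 0" --pt "-0.38 0.86 0.3 0 0 0" --claw 0.85

```text
t: 9.28
eef_pos: [0.5345, 0.2662, 0.1791]
ee_rot: [3.141, 0.0, 3.086]
force: [0.7, 0.7, 0.3]
width: 0.0746
```

drive_tool --pt "-0.38 0.86 0 0 0 0" --pt "-0.38 0.86 0 0 0 0" --pt "-0.38 0.86 0 0 0 0" --pt "-0.38 0.86 0 0 0 0" --pt "-0.38 0.86 0 0 0 0"

```text
t: 9.9
eef_pos: [0.4585, 0.4382, 0.1786]
ee_rot: [3.142, 0.0, 3.086]
force: [0.2, -0.3, -0.7]
width: 0.0742
```

```bash
python3 look.py w4.png foot_dark bracket_right bracket_left
```

```text
t 9.9 tcp [0.4585 0.4382 0.1786] rot [3.142 0.    3.086]
cam [0.376 0.443 0.338]
foot_dark 0.95 [0.3722 0.4399 0.0013] [278. 107.]
   n 1972 mean [0.3712 0.4384 0.04  ] rect c [371.3 438.1] sz [44.7 45. ] ang 86.6
foot_dark 0.93 [0.4612 0.4425 0.0011] [285. 191.]
   n 1575 mean [0.4549 0.4395 0.0395] rect c [457.1 439.4] sz [44.9 44.9] ang 54.3
foot_dark 0.92 [0.5352 0.5029 0.0017] [340. 250.]
   n 845 mean [0.5262 0.4972 0.0378] rect c [529.2 499.6] sz [31.8 44.8] ang 56.5
foot_dark 0.66 [ 0.3761  0.5393 -0.0027] [374. 106.]
   n 2066 mean [0.3758 0.5375 0.0395] rect c [376.2 539.8] sz [45.1 44.8] ang 0.4
bracket_right 0.9 [0.369  0.3076 0.0055] [148. 112.]
   n 4276 mean [0.359  0.3147 0.0369] rect c [363.3 307.7] sz [ 47.  105.2] ang 3.3
```

View pics/w4.png

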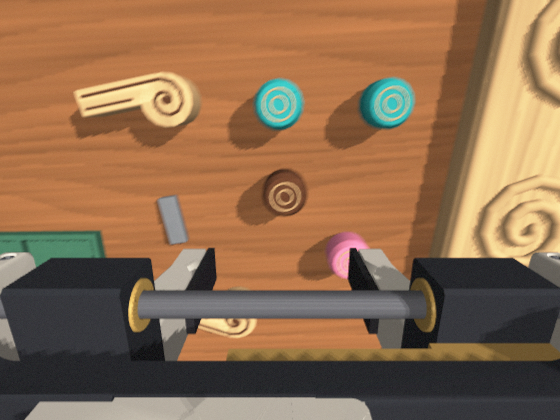

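drive_tool --pt "-0.03 0.03 -0.9 0 0 0" --pt "0 0 -0.9 0 0 0" --pt "0 0 -0.9 0 0 0" --pt "0 0 -0.8 0 0 0" --pt "0 0 -0.5 0 0 0"

```text
t: 10.72
eef_pos: [0.4581, 0.4365, 0.0169]
ee_rot: [-3.14, -0.001, 3.084]
force: [0.3, 0.1, 0.1]
width: 0.0746
```

drive_tool --pt "0 0 -0.1 0 0 0" --pt "0 0 0 0 0 0" --pt "0 0 0 0 0 0"

```text
t: 11.1
eef_pos: [0.4585, 0.4388, 0.0158]
ee_rot: [3.14, 0.001, 3.086]
force: [0.2, -0.2, 0.1]
width: 0.0746
```

drive_tool --pt "0 0 0 0 0 0" --pt "0 0 0 0 0 0" --pt "0 0 0 0 0 0" --pt "0 0 0 0 0 0" --pt "0 0 0 0 0 0" --claw 0

```text
t: 11.72
eef_pos: [0.458, 0.4385, 0.0147]
ee_rot: [3.141, 0.0, 3.086]
force: [-0.9, 0.3, 2.8]
width: 0.0455
```

drive_tool --pt "0 0 0.5 0 0 0" --pt "0 0 0.8 0 0 0" --pt "0 -0.2 0.7 0 0 0" --pt "0.19 -0.85 0.3 0 0 0" --pt "0.19 -0.85 0.2 0 0 0"

```text
t: 12.35
eef_pos: [0.4731, 0.3618, 0.1151]
ee_rot: [3.141, 0.0, 3.086]
force: [0.3, -0.1, -0.2]
width: 0.0452
```

drive_tool --pt "0.24 -0.9 0 0 0 0" --pt "0.24 -0.9 0 0 0 0" --pt "0.24 -0.9 0 0 0 0" --pt "0.24 -0.9 0 0 0 0" --pt "0.24 -0.9 0 0 0 0"

```text
t: 12.98
eef_pos: [0.5212, 0.1811, 0.1144]
ee_rot: [-3.141, -0.0, 3.086]
force: [0.6, 1.0, -0.4]
width: 0.0452
```

drive_tool --pt "0.16 -0.9 0 0 0 0" --pt "0.16 -0.9 0 0 0 0" --pt "0 -0.35 0 0 0 0" --pt "0 0 0 0 0 0"

```text
t: 13.48
eef_pos: [0.5337, 0.0956, 0.1144]
ee_rot: [-3.142, -0.0, 3.084]
force: [-0.0, -0.6, -0.0]
width: 0.0453
```

drive_tool --pt "0 0 -0.6 0 0 0" --pt "0 0 -0.8 0 0 0" --pt "0 0 -0.6 0 0 0" --pt "0 0 -0.25 0 0 0" --pt "0 0 0 0 0 0"

```text
t: 14.1
eef_pos: [0.5338, 0.0968, 0.0243]
ee_rot: [-3.141, -0.001, 3.087]
force: [-0.6, 0.4, -1.0]
width: 0.0455
```

drive_tool --pt "0 0 -0.08 0 0 0" --pt "0 0 -0.05 0 0 0" --pt "0 0 0 0 0 0" --pt "0 0 0 0 0 0"

```text
t: 14.6
eef_pos: [0.5341, 0.0963, 0.0196]
ee_rot: [3.141, 0.0, 3.086]
force: [0.3, 0.7, -0.7]
width: 0.0452
```

drive_tool --pt "0 0 -0.02 0 0 0" --pt "0 0 0 0 0 0" --pt "0 0 0 0 0 0" --claw 0.72

```text
t: 14.98
eef_pos: [0.534, 0.0964, 0.0186]
ee_rot: [3.142, 0.0, 3.086]
force: [-0.6, 0.8, 0.3]
width: 0.0626
```

drive_tool --pt "0 0 0.5 0 0 0" --pt "0 0 1 0 0 0" --pt "0 0 1 0 0 0" --pt "0.4 0.6 1 0 0 0" --pt "0.4 0.6 0.6 0 0 0"

```text
t: 15.6
eef_pos: [0.5669, 0.145, 0.1854]
ee_rot: [3.14, 0.003, 3.086]
force: [0.6, -0.3, 0.0]
width: 0.063
```

drive_tool --pt "0.6 0.9 0 0 0 0" --pt "0.6 0.9 0 0 0 0" --pt "0.6 0.9 0 0 0 0" --pt "0.6 0.9 0 0 0 0" --pt "0.6 0.9 0 0 0 0"

```text
t: 16.23
eef_pos: [0.6866, 0.3255, 0.1824]
ee_rot: [-3.141, -0.0, 3.086]
force: [0.0, 0.8, 0.0]
width: 0.0629
```

```bash
python3 look.py w5.png bracket_left block_pale foot_dark tray_green
```

```text
t 16.23 tcp [0.6866 0.3255 0.1824] rot [-3.141 -0.     3.086]
cam [0.604 0.331 0.341]
bracket_left 0.7 [0.5876 0.3496 0.005 ] [300.  93.]
   n 3952 mean [0.598  0.3519 0.0371] rect c [591.7 348.2] sz [103.5  47. ] ang 69.1
block_pale 0.64 [0.6115 0.0948 0.0088] [ 55. 132.]
   n 2908 mean [0.6104 0.0991 0.043 ] rect c [610.9  94.5] sz [46.3 43.8] ang 86.9
foot_dark 0.7 [0.5368 0.0989 0.0071] [40. 53.]
   n 2227 mean [0.5367 0.1078 0.041 ] rect c [536.4 105. ] sz [30.6 45.7] ang 71.2
foot_dark 0.66 [ 0.5363  0.5054 -0.0006] [458.  27.]
   n 2151 mean [0.5391 0.5003 0.0388] rect c [539.7 502.3] sz [42.6 32.9] ang 80.4
tray_green 0.94 [ 0.5729  0.1412 -0.0023] [97. 90.]
   n 2326 mean [0.6079 0.1034 0.0425] rect c [610.9  95.4] sz [44.5 43.7] ang 86.9
```

View pics/w5.png

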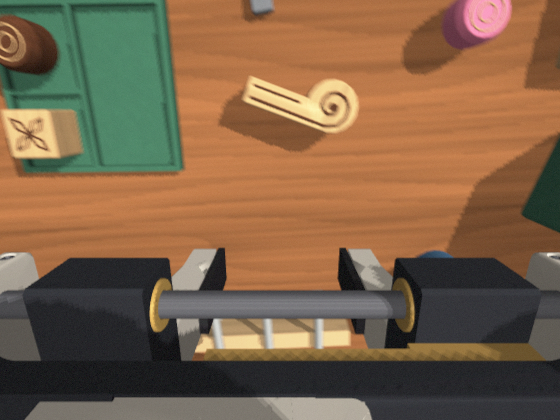

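drive_tool --pt "-0.19 0 -0.19 0 0 1" --pt "-0.19 0 -0.19 0 0 1" --pt "-0.19 0 -0.19 0 0 1" --pt "-0.19 0 -0.19 0 0 1" --pt "-0.19 0 -0.19 0 0 1"

```text
t: 17.1
eef_pos: [0.6474, 0.3233, 0.1451]
ee_rot: [3.141, 0.001, -2.671]
force: [0.3, -0.1, 0.3]
width: 0.0632
```

drive_tool --pt "-0.19 0 -0.19 0 0 1" --pt "-0.19 0 -0.19 0 0 1" --pt "-0.19 0 -0.19 0 0 1" --pt "-0.19 0 -0.19 0 0 1" --pt "-0.19 0 -0.19 0 0 1"

```text
t: 17.73
eef_pos: [0.6094, 0.3234, 0.1072]
ee_rot: [-3.141, 0.001, -2.147]
force: [-1.0, -0.2, 0.5]
width: 0.0629
```

drive_tool --pt "-0.19 0 -0.19 0 0 1" --pt "-0.19 0 -0.19 0 0 1" --pt "0 0 0 0 0 0" --pt "0 0 0 0 0 0"

```text
t: 18.23
eef_pos: [0.5951, 0.3241, 0.0922]
ee_rot: [-3.141, 0.001, -1.943]
force: [-0.1, -0.1, 0.6]
width: 0.0632
```

```bash
python3 look.py w6.png bracket_left; python3 -c "
from h import *
print(np.round(arm.get_state()['q'],2))"
```

```text
t 18.23 tcp [0.5951 0.3241 0.0922] rot [-3.141e+00  1.000e-03 -1.943e+00]
cam [0.564 0.248 0.251]
bracket_left 0.8 [0.5879 0.3513 0.0029] [300. 238.]
   n 4276 mean [0.5948 0.3397 0.0366] rect c [587.7 339.1] sz [83.8 47.4] ang 68.5
[ 0.79  0.47 -0.15  0.   -0.96 -1.16]
```

View pics/w6.png

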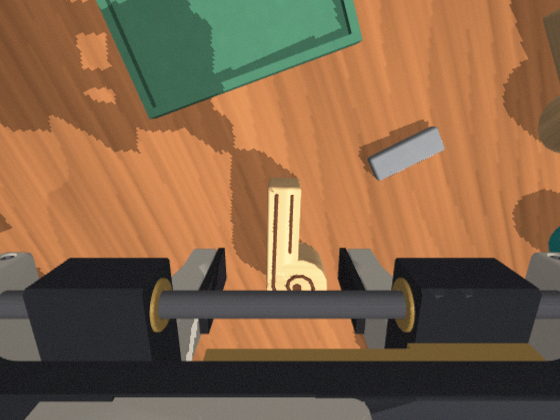

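drive_tool --pt "0 0.04 -0.5 0 0 0" --pt "0 0 -0.6 0 0 0" --pt "0 0 -0.5 0 0 0" --pt "0 0 -0.33 0 0 0" --pt "0 0 0 0 0 0"

```text
t: 18.95
eef_pos: [0.5944, 0.3255, 0.0133]
ee_rot: [3.141, -0.002, -1.941]
force: [0.1, -0.5, 0.5]
width: 0.0631
```

drive_tool --pt "0 0 0 0 0 0" --pt "0 0 0 0 0 0" --pt "0 0 0 0 0 0" --pt "0 0 0 0 0 0" --pt "0 0 0 0 0 0" --claw 0

```text
t: 19.58
eef_pos: [0.5948, 0.326, 0.0144]
ee_rot: [-3.141, 0.0, -1.941]
force: [-0.4, -0.4, 1.9]
width: 0.0237
```

drive_tool --pt "0 0 0 0 0 0" --pt "0 0 0 0 0 0"

```text
t: 19.82
eef_pos: [0.5948, 0.326, 0.0144]
ee_rot: [-3.141, 0.0, -1.941]
force: [-0.5, 0.0, 3.1]
width: 0.0244
```

drive_tool --pt "0 0 0.4 0 0 0" --pt "0 0 0.8 0 0 0" --pt "0 0 0.8 0 0 0" --pt "-0.08 -0.33 0.4 0 0 -1" --pt "-0.08 -0.33 0 0 0 -1"

```text
t: 20.45
eef_pos: [0.5892, 0.3, 0.1131]
ee_rot: [-3.14, 0.004, -2.153]
force: [-0.2, -1.1, -0.9]
width: 0.0241
```

drive_tool --pt "-0.08 -0.33 0 0 0 -1" --pt "-0.08 -0.33 0 0 0 -1" --pt "-0.08 -0.33 0 0 0 -1" --pt "-0.08 -0.33 0 0 0 -1" --pt "-0.08 -0.33 0 0 0 -1"

```text
t: 21.08
eef_pos: [0.5723, 0.2331, 0.1111]
ee_rot: [3.141, 0.001, -2.677]
force: [-0.3, -0.7, -0.7]
width: 0.0241
```

drive_tool --pt "-0.08 -0.33 0 0 0 -1" --pt "-0.08 -0.33 0 0 0 -1" --pt "-0.08 -0.33 0 0 0 -1" --pt "-0.08 -0.33 0 0 0 -1" --pt "-0.1 -0.3 0 0 0 -0.8"

```text
t: 21.7
eef_pos: [0.5555, 0.1683, 0.1111]
ee_rot: [3.141, 0.001, 3.104]
force: [0.1, 0.4, -0.7]
width: 0.0242
```

drive_tool --pt "0 0 0 0 0 0" --pt "0 0 0 0 0 0"

```text
t: 21.95
eef_pos: [0.5559, 0.1691, 0.1107]
ee_rot: [3.141, 0.001, 3.109]
force: [-0.2, 0.5, -1.1]
width: 0.024
```

drive_tool --pt "0 0 -0.6 0 0 0" --pt "0 0 -0.8 0 0 0" --pt "0 0 -0.6 0 0 0" --pt "0 0 -0.2 0 0 0" --pt "0 0 0 0 0 0"

```text
t: 22.58
eef_pos: [0.5557, 0.169, 0.0221]
ee_rot: [-3.141, -0.0, 3.108]
force: [0.1, -0.8, 0.2]
width: 0.024
```

drive_tool --pt "0 0 -0.06 0 0 0" --pt "0 0 -0.05 0 0 0" --pt "0 0 0 0 0 0" --pt "0 0 0 0 0 0"

```text
t: 23.08
eef_pos: [0.556, 0.169, 0.0184]
ee_rot: [3.141, 0.001, 3.107]
force: [-0.9, 0.7, 3.7]
width: 0.024
```

drive_tool --pt "0 0 0 0 0 0" --pt "0 0 0 0 0 0" --pt "0 0 0.5 0 0 0" --pt "0 0 1 0 0 0" --pt "0 0 1 0 0 0" --claw 0.42

```text
t: 23.7
eef_pos: [0.5552, 0.1684, 0.1184]
ee_rot: [-3.141, -0.001, 3.107]
force: [0.5, 0.9, -0.2]
width: 0.0369
```

drive_tool --pt "-0.32 0.18 0.3 0 0 1" --pt "-0.32 0.18 0.2 0 0 1" --pt "-0.32 0.18 0 0 0 1" --pt "-0.32 0.18 0 0 0 1" --pt "-0.32 0.18 0 0 0 1" --claw 0.72

```text
t: 24.32
eef_pos: [0.491, 0.2047, 0.1377]
ee_rot: [-3.142, -0.0, -2.65]
force: [0.9, 0.4, 0.4]
width: 0.0627
```

drive_tool --pt "-0.32 0.18 0 0 0 1" --pt "-0.32 0.18 0 0 0 1" --pt "-0.32 0.18 0 0 0 1" --pt "-0.32 0.18 0 0 0 1" --pt "-0.32 0.18 0 0 0 1"

```text
t: 24.95
eef_pos: [0.427, 0.2407, 0.1376]
ee_rot: [3.141, -0.0, -2.126]
force: [0.3, -0.3, 0.5]
width: 0.0636
```

drive_tool --pt "-0.32 0.18 0 0 0 1" --pt "-0.32 0.18 0 0 0 1" --pt "-0.32 0.18 -0.2 0 0 1" --pt "-0.32 0.18 -0.3 0 0 1" --pt "-0.32 0.2 -0.4 0 0 1"

```text
t: 25.58
eef_pos: [0.3632, 0.2778, 0.1016]
ee_rot: [-3.141, 0.001, -1.602]
force: [0.5, -0.7, 0.4]
width: 0.0633
```

drive_tool --pt "-0.3 0.2 -0.3 0 0 0.85" --pt "0 0 0 0 0 0" --pt "0 0 0 0 0 0"

```text
t: 25.95
eef_pos: [0.3518, 0.2856, 0.0901]
ee_rot: [-3.141, 0.0, -1.518]
force: [0.9, 0.6, -0.8]
width: 0.0625
```

```bash
python3 look.py w7.png bracket_right; python3 -c "
from h import *
print(np.round(arm.get_state()['q'],2))"
```

```text
t 25.95 tcp [0.3518 0.2856 0.0901] rot [-3.141  0.    -1.518]
cam [0.355 0.205 0.249]
bracket_right 0.66 [0.3676 0.3102 0.0052] [260. 241.]
   n 4296 mean [0.3586 0.2994 0.0367] rect c [365.5 298. ] sz [46.8 84.1] ang 6.6
[ 1.12  0.14 -0.65  0.   -0.79 -1.07]
```

View pics/w7.png

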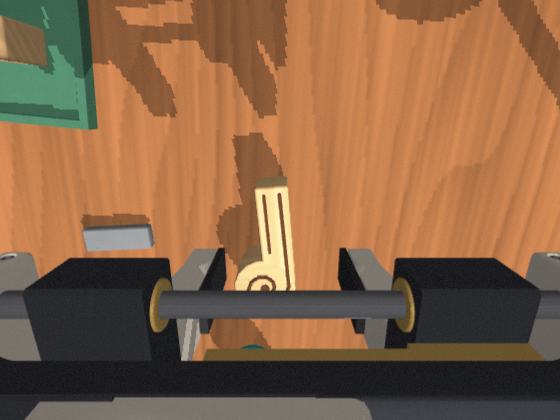

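drive_tool --pt "0.07 0.03 -0.4 0 0 0.6" --pt "0 0 -0.6 0 0 0" --pt "0 0 -0.5 0 0 0" --pt "0 0 -0.38 0 0 0" --pt "0 0 0 0 0 0"

```text
t: 26.68
eef_pos: [0.3544, 0.286, 0.014]
ee_rot: [3.141, -0.002, -1.455]
force: [0.1, 0.4, 0.6]
width: 0.0628
```

drive_tool --pt "0 0 0 0 0 0" --pt "0 0 0 0 0 0" --pt "0 0 0 0 0 0" --pt "0 0 0 0 0 0" --pt "0 0 0 0 0 0" --claw 0

```text
t: 27.3
eef_pos: [0.3545, 0.2869, 0.0148]
ee_rot: [-3.141, 0.0, -1.454]
force: [-0.8, -0.9, 2.8]
width: 0.024
```

drive_tool --pt "0 0 0 0 0 0" --pt "0 0 0 0 0 0"

```text
t: 27.55
eef_pos: [0.3545, 0.287, 0.0148]
ee_rot: [-3.141, 0.0, -1.454]
force: [-0.4, -0.7, 5.8]
width: 0.0235
```

drive_tool --pt "0 0 0.4 0 0 0" --pt "0 0 0.8 0 0 0" --pt "0 0 0.8 0 0 0" --pt "0.29 -0.53 0.5 0 0 -0.96" --pt "0.29 -0.53 0.2 0 0 -0.96"

```text
t: 28.18
eef_pos: [0.3778, 0.2443, 0.1236]
ee_rot: [-3.141, 0.002, -1.657]
force: [0.6, -0.1, -1.5]
width: 0.024
```

drive_tool --pt "0.29 -0.53 0 0 0 -0.96" --pt "0.29 -0.53 0 0 0 -0.96" --pt "0.29 -0.53 0 0 0 -0.96" --pt "0.29 -0.53 0 0 0 -0.96" --pt "0.29 -0.53 0 0 0 -0.96"

```text
t: 28.8
eef_pos: [0.4355, 0.1374, 0.1222]
ee_rot: [3.141, -0.001, -2.161]
force: [0.8, 0.0, -0.3]
width: 0.024
```

drive_tool --pt "0.29 -0.53 0 0 0 -0.96" --pt "0.29 -0.53 0 0 0 -0.96" --pt "0.29 -0.53 0 0 0 -0.96" --pt "0.29 -0.53 0 0 0 -0.96" --pt "0.29 -0.53 0 0 0 -0.96"

```text
t: 29.42
eef_pos: [0.4935, 0.0315, 0.1221]
ee_rot: [3.141, -0.001, -2.664]
force: [-0.2, 0.6, -0.5]
width: 0.024
```

drive_tool --pt "0.29 -0.53 0 0 0 -0.96" --pt "0.29 -0.53 0 0 0 -0.96" --pt "0.29 -0.53 0 0 0 -0.96" --pt "0.29 -0.53 0 0 0 -0.96" --pt "0.29 -0.53 0 0 0 -0.9"

```text
t: 30.05
eef_pos: [0.5514, -0.0744, 0.122]
ee_rot: [3.142, -0.001, 3.123]
force: [-0.6, 1.0, -0.3]
width: 0.0237
```

drive_tool --pt "0 0 0 0 0 0" --pt "0 0 0 0 0 0"

```text
t: 30.3
eef_pos: [0.551, -0.0736, 0.122]
ee_rot: [3.142, -0.001, 3.127]
force: [-0.4, 0.8, -1.1]
width: 0.0238
```

```bash
python3 look.py w8.png tray_blue tray_green
```

```text
t 30.3 tcp [ 0.551  -0.0736  0.122 ] rot [ 3.142e+00 -1.000e-03  3.127e+00]
cam [ 0.469 -0.072  0.281]
tray_blue 0.78 [ 0.5708 -0.1303  0.0019] [222. 225.]
   n 235200 mean [ 0.5059 -0.0749  0.0786] rect c [558.7 -84.1] sz [517.9 347.8] ang 89.2
tray_green 0.88 [ 0.5723  0.1391 -0.0018] [503. 221.]
   n 1908 mean [0.5988 0.0941 0.0423] rect c [603.2  93.5] sz [44.6 31. ] ang 87.0
tray_green 0.34 [ 0.569  -0.0849  0.1109] [263. 282.]
   n 235200 mean [ 0.5059 -0.0749  0.0786] rect c [558.7 -84.1] sz [517.9 347.8] ang 89.2
```

View pics/w8.png

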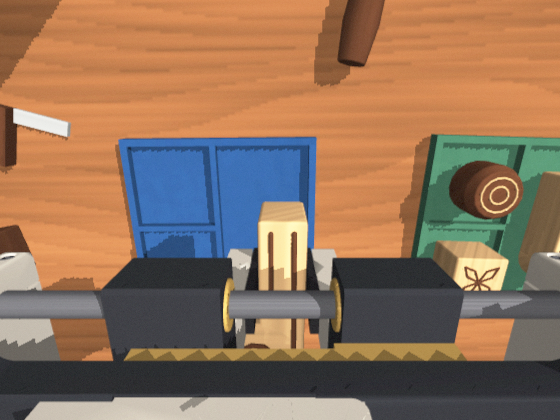

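```bash
python3 - <<'E'
from h import *
cal=arm.get_calibration('wrist');R=Ro.from_euler('xyz',cal['rotation']).as_matrix();K=cal['mtx']
def ray(u,v,z=.012):
    r=R@np.array([(u-K[0,2])/K[0,0],-(v-K[1,2])/K[1,1],-1]);return np.round(cal['origin']+r*(z-cal['origin'][2])/r[2],4)
for p in [(121,141),(316,137),(212,143),(214,228)]: print(p,ray(*p))
E
```

```text
(121, 141) [ 0.4909 -0.208   0.012 ]
(316, 137) [ 0.4899 -0.043   0.012 ]
(212, 143) [ 0.4936 -0.1311  0.012 ]
(214, 228) [ 0.5706 -0.1355  0.012 ]
```

drive_tool --pt "0 -0.03 -0.7 0 0 0" --pt "0 0 -0.8 0 0 0" --pt "0 0 -0.7 0 0 0" --pt "0 0 -0.25 0 0 0" --pt "0 0 0 0 0 0"

```text
t: 31.08
eef_pos: [0.5514, -0.0746, 0.0245]
ee_rot: [-3.141, -0.001, 3.127]
force: [0.1, 0.8, -0.4]
width: 0.024
```

drive_tool --pt "0 0 -0.06 0 0 0" --pt "0 0 -0.06 0 0 0" --pt "0 0 0 0 0 0" --pt "0 0 0 0 0 0"

```text
t: 31.58
eef_pos: [0.5517, -0.0749, 0.02]
ee_rot: [3.142, 0.0, 3.127]
force: [0.3, 0.2, -0.1]
width: 0.024
```

drive_tool --pt "0 0 -0.03 0 0 0" --pt "0 0 0 0 0 0" --pt "0 0 0 0 0 0"

```text
t: 31.95
eef_pos: [0.5517, -0.0748, 0.0188]
ee_rot: [3.142, 0.0, 3.127]
force: [-0.9, 0.0, 4.2]
width: 0.0241
```

drive_tool --pt "0 0 0 0 0 0" --pt "0 0 0 0 0 0" --pt "0 0 0.5 0 0 0" --pt "0 0 1 0 0 0" --pt "0 0 1 0 0 0" --claw 0.42

```text
t: 32.58
eef_pos: [0.5512, -0.075, 0.1193]
ee_rot: [-3.141, -0.001, 3.127]
force: [-0.4, 1.2, 0.1]
width: 0.0368
```

drive_tool --pt "-0.65 -0.82 0 0 0 0" --pt "-0.65 -0.82 0 0 0 0" --pt "-0.65 -0.82 0 0 0 0" --pt "-0.65 -0.82 0 0 0 0" --pt "-0.65 -0.82 0 0 0 0" --claw 0.85

```text
t: 33.2
eef_pos: [0.4206, -0.2398, 0.1186]
ee_rot: [-3.142, 0.0, 3.127]
force: [1.0, -0.7, -0.2]
width: 0.0738
```

drive_tool --pt "-0.65 -0.82 0 0 0 0" --pt "-0.65 -0.82 0 0 0 0" --pt "0 0 0 0 0 0"

```text
t: 33.58
eef_pos: [0.3678, -0.3058, 0.1184]
ee_rot: [3.141, -0.0, 3.123]
force: [0.1, -0.3, -0.7]
width: 0.0745
```

```bash
python3 look.py w9.png foot_pale
```

```text
t 33.58 tcp [ 0.3678 -0.3058  0.1184] rot [ 3.141 -0.     3.123]
cam [ 0.285 -0.304  0.277]
foot_pale 0.76 [ 0.3708 -0.3054 -0.0027] [282. 207.]
   n 2306 mean [ 0.3673 -0.3048  0.0394] rect c [ 369.9 -304.8] sz [44.5 44.6] ang 41.3
```

drive_tool --pt "0.05 0.02 -0.6 0 0 0" --pt "0 0 -0.8 0 0 0" --pt "0 0 -0.7 0 0 0" --pt "0 0 -0.5 0 0 0" --pt "0 0 0 0 0 0"

```text
t: 34.3
eef_pos: [0.3712, -0.3027, 0.0133]
ee_rot: [3.141, -0.003, 3.128]
force: [-1.6, 0.1, 1.0]
width: 0.0745
```

drive_tool --pt "0 0 0 0 0 0" --pt "0 0 0 0 0 0" --pt "0 0 0 0 0 0" --pt "0 0 0 0 0 0" --pt "0 0 0 0 0 0" --claw 0

```text
t: 34.92
eef_pos: [0.372, -0.3038, 0.0151]
ee_rot: [-3.141, 0.001, 3.127]
force: [0.0, 2.6, 6.0]
width: 0.045
```

drive_tool --pt "0 0 0.4 0 0 0" --pt "0 0 0.8 0 0 0" --pt "0 0 0.8 0 0 0" --pt "0.6 0.5 0.3 0 0 0" --pt "0.8 0.65 0 0 0 0"

```text
t: 35.55
eef_pos: [0.4283, -0.2576, 0.108]
ee_rot: [-3.141, 0.003, 3.125]
force: [-0.4, -0.8, 0.2]
width: 0.0452
```

drive_tool --pt "0.8 0.65 0 0 0 0" --pt "0.8 0.65 0 0 0 0" --pt "0.6 0.5 0 0 0 0" --pt "0.4 0.35 0 0 0 0" --pt "0 0 0 0 0 0"

```text
t: 36.17
eef_pos: [0.5321, -0.171, 0.1062]
ee_rot: [3.142, -0.0, 3.128]
force: [-0.4, -0.2, -0.6]
width: 0.045
```

drive_tool --pt "0 0 -0.6 0 0 0" --pt "0 0 -0.8 0 0 0" --pt "0 0 -0.5 0 0 0" --pt "0 0 -0.15 0 0 0" --pt "0 0 0 0 0 0"

```text
t: 36.8
eef_pos: [0.5312, -0.1721, 0.0247]
ee_rot: [-3.141, -0.001, 3.126]
force: [0.2, 0.2, -0.2]
width: 0.0455
```

drive_tool --pt "0 0 -0.08 0 0 0" --pt "0 0 -0.06 0 0 0" --pt "0 0 0 0 0 0" --pt "0 0 0 0 0 0"

```text
t: 37.3
eef_pos: [0.5318, -0.1717, 0.0192]
ee_rot: [-3.142, 0.001, 3.127]
force: [-0.6, 0.2, 0.6]
width: 0.0454
```

drive_tool --pt "0 0 0 0 0 0" --pt "0 0 0 0 0 0" --pt "0 0 0 0 0 0" --claw 0.72

```text
t: 37.67
eef_pos: [0.5315, -0.1717, 0.019]
ee_rot: [-3.142, -0.0, 3.127]
force: [-0.1, 1.1, 0.8]
width: 0.0627
```

drive_tool --pt "0 0 0.5 0 0 0" --pt "0 0 1 0 0 0" --pt "0 0 1 0 0 0" --pt "0.5 0.5 1 0 0 0" --pt "0.9 0.9 0.8 0 0 0"

```text
t: 38.3
eef_pos: [0.5876, -0.1159, 0.1934]
ee_rot: [3.141, 0.002, 3.125]
force: [2.5, -0.9, -0.5]
width: 0.063
```

drive_tool --pt "0.9 0.9 0.8 0 0 0" --pt "0.9 0.9 0.4 0 0 0" --pt "0.9 0.9 0.2 0 0 0" --pt "0 0 0 0 0 0" --pt "0 0 0 0 0 0"

```text
t: 38.92
eef_pos: [0.6951, -0.0076, 0.2462]
ee_rot: [-3.141, -0.001, 3.127]
force: [-0.3, -0.6, -0.2]
width: 0.0632
```

```bash
python3 look.py w10.png bracket_left bracket_right block_pale foot_dark foot_pale block_dark
```

```text
t 38.92 tcp [ 0.6951 -0.0076  0.2462] rot [-3.141e+00 -1.000e-03  3.127e+00]
cam [ 0.613 -0.006  0.405]
bracket_left 0.75 [0.5716 0.1816 0.0064] [441.  72.]
   n 3498 mean [0.5782 0.1705 0.0398] rect c [575.5 179.4] sz [ 48.2 103.5] ang 86.9
block_pale 0.62 [0.6099 0.0934 0.0062] [363. 108.]
   n 1786 mean [0.6103 0.0916 0.0443] rect c [610.7  93.3] sz [44.2 44. ] ang 86.9
foot_dark 0.56 [0.5364 0.0988 0.006 ] [372.  40.]
   n 1774 mean [0.5357 0.0937 0.0431] rect c [534.4  96.1] sz [45.  44.8] ang 37.0
foot_pale 0.64 [ 0.5287 -0.1713  0.0052] [136.  37.]
   n 1852 mean [ 0.5325 -0.1668  0.0427] rect c [ 531.4 -169.1] sz [42.2 45.4] ang 75.7
block_dark 0.82 [ 0.5949 -0.3438  0.003 ] [  4. 101.]
   n 252 mean [ 0.5991 -0.3202  0.0322] rect c [ 595.6 -321.3] sz [13.7 38.9] ang 75.8
```

View pics/w10.png

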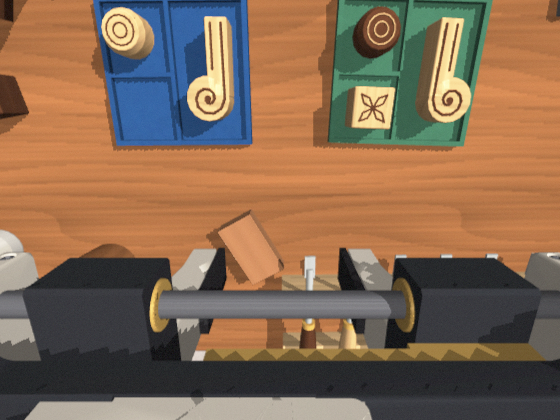

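```bash
python3 -c "
from h import *
P=np.load('last.npz')['P']
m=(P[...,2]>.026)&(P[...,2]<.06)&(abs(P[...,0]-.571)<.075)&(abs(P[...,1]+.087)<.042)
q=P[m];print(np.percentile(q[:,2],[5,50,95]),cv2.minAreaRect((q[:,:2]*1000).astype(np.float32)))
print(arm.job_done())"
```

```text
[0.0373651  0.04112911 0.04278952] ((569.9657592773438, -85.74956512451172), (46.71298599243164, 103.6415023803711), 87.4062728881836)
the job is handed in; nothing more can be done
None
```

I placed all five parts in their trays and handed the job in at about 39 s of the 128 s allowed. `job_done` gave no verdict.

The green tray now holds the left bracket, the dark foot and the pale block. The blue tray holds the right bracket and the pale foot. Which bracket was left-hand and which right-hand I confirmed in close wrist views before gripping.

The last wrist-camera check gave these positions relative to my estimate of each tray's centre:

| Part | Tray | Position in tray (mm) | Target (mm) |
|---|---|---|---|
| Left bracket | green | about (0, 42) | (0, 37.5) |
| Dark foot | green | about (-39, -42) | (-38.5, -42.5) |
| Pale block | green | about (38, -43) | (38.5, -42.5) |
| Right bracket | blue | about (-1, 41) | (0, 37.5) |
| Pale foot | blue | about (-39, -43) | (-38.5, -42.5) |

- **Tolerances:** all five are within the limits. Both brackets sit about 4 mm off centre on purpose, to leave room for the fingers beside the feet and block.
- **Height and angle:** the measured tops fit parts standing flat on the tray floor, and both brackets lie along their bays to within about 3°.
- **Dark block:** the detector put it at (0.595, -0.344), within about 3 mm of where it started. It was only partly in view, so its depth outline was no use as a check.
- **Detector miss:** in that last picture the detector did not report the right bracket. I measured it from the depth image instead, and the picture shows it lying in the blue bay.

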